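# Gauge a slot punch's shank in the bench micrometer

## Task

Gently lay the slot punch on the bench micrometer's work rest so that its square shank lies flat and square across the gap between anvil and spindle, and let go of it. Then turn the ratchet thimble clockwise, as seen from its free end, until the spindle has closed on the shank and the thimble has slipped by a good quarter turn, and leave the shank held like that, ready to read. Do not knock the measuring faces with the punch or disturb the other things on the bench.

Things in the scene. Friction and masses are not known exactly. Their poses are not given: they have to be found in the camera images.
- punch: slot punch to be measured: loose steel bar lying flat, 0.3-0.45 kg, 130 mm long. Square shank 22 x 22 mm, bright with a red band at the butt, from x = -40 to +40 mm; dark neck 16 mm square to x = 60, dark flat cutting head 30 mm wide (y), 10 thick (z) to x = 90. Origin: shank's centre, half-way up (11 mm above its support); x towards the cutting head, z up. Either end may face the robot
- punch_grip (a point): point on the punch's centre line at its centre of mass, 10 mm from the shank's centre towards the cutting head, half-way up; axes as the punch
- micrometer: blue bench micrometer, fixed. Origin on the bench, 85 mm below the centre of the anvil's face; y along the measuring line from anvil to thimble, z up, x level (roughly away from the robot). Casting x -45..45, y -80..170 mm, 30 high; anvil post x -14..14, y -62..-30, and head post x -16..16, y 64..98, both 105 high; lock lever on the latter 115 high; black readout x -81..-45, y 70..150, 70 high
- anvil: the micrometer's fixed anvil, a steel rod of 14 mm diameter standing 30 mm out of its post, on the -y side of the gap. Origin at the centre of its measuring face, 85 mm above the bench; axes as the micrometer
- rest: steel work rest fixed in the gap between anvil and spindle, on a thin pillar. Origin at the centre of its flat top, 11 mm below the measuring line (a shank lying on it is at the right height) and 15 mm from the anvil's face. Top 24 mm wide (y) for 15 mm either side of the line, then arms 12 mm wide (y) out to x = +-44 mm; 8 mm thick, free air beside the arms, smooth and slippery. Axes as the micrometer
- spindle: steel rod of 14 mm diameter on the +y side of the gap; slides towards the anvil (-y), does not turn. Origin at the centre of its measuring face; axes as the micrometer. Gap to the anvil at the start 28 to 34 mm. The thimble's screw moves it 10 mm per turn, at most to a gap of 18 mm, and it stays where it is left
- thimble (a point): centre (on the axis) of the ratchet thimble's black ribbed rubber sleeve, a drum of 44 mm diameter, 55 mm long (y), axis along y; travels with the spindle, 126.5 mm behind its face. Axes as the micrometer, not turning. Soft, grippy: it can be rolled by pressing closed fingertips 2-4 mm into its top (about 4 N per mm) and stroking across, again and again. Top towards -x closes the spindle
- ratchet (a joint): slip of the rubber sleeve on the screw inside, in rad, 0 at the start: stays about 0 while the sleeve drives the spindle freely and grows once the spindle is blocked by the clamped shank; slips at a moment of about 0.035 N m, the spindle then pressing with about 8 to 13 N. Turning the sleeve back opens the spindle again
- round_punch: bystander: round drive punch, steel with a wooden collar at its butt and a dark tube end, 130 mm long, 28 mm thick, lying near the slot punch (the two may have changed places); origin on its centre line, 60 mm from the tube end, x along it towards the tube end
- cement_bottle: bystander: amber bottle with a white cap, 54 mm diameter, 145 mm high, taller than the measuring line; stands close to the micrometer's gap, either on the robot's side or on the far side; origin at the centre of its underside
- wax_tin: bystander: tin with a yellow band, 68 mm diameter, 62 mm high, on the other side of the gap from the bottle; origin at the centre of its underside
- thread_spool: bystander: standing wooden spool of brown thread, 66 mm diameter, 80 mm high, origin at the centre of its underside
Things that resemble listed ones, but are neither listed nor needed, are in the scene too. What is shaped like the punch but turquoise or yellow is not meant.

How it is judged:
By the outcome, as a careful person would: the job done as asked, in the order asked, and still so for the second after the job is handed in, with the robot touching nothing.
It also fails if it takes over 58 s, if anything falls off the work surface, if the arm or the gripper's body presses on something with over 40 N, if the wrist force passes 120 N, or if a joint passes its speed limit or range.

## Robot

A 6-joint arm with a two-finger parallel gripper is mounted at the origin on the work surface. World frame = base frame: x ahead of the robot, y to its left, z up, the work surface at z = 0. Lengths are in m, angles in rad, forces in N, time in s.
With the tool pointing down it reaches from about 0.3 to 0.875 m from the base axis. Payload 6.4 kg.
Tool frame: the origin (TCP) lies where the fingers leave the gripper's body, on its centre line; the fingertips stand 73 mm ahead of it and the grasp point (between the pads) lies 54 mm ahead of it; z points along the fingers, y is the direction in which the jaws open and shut (so a half turn about z gives the same grasp; the last joint's range is limited). The gripper opens to 85 mm and grips with 20 to 120 N. Pads are 22 mm wide; open, the fingers measure 114 mm over their backs; the gripper's body (76 mm by 85 mm) begins 54 mm behind the grasp point. The pads swing forward as they close: fully open they stand 13 mm farther back than shut.
Start: joints at [1.11, 0.181, 1.607, -0, 1.354, -0.206], TCP at [0.145, 0.556, 0.304] pointing down, gripper open.
Joint ranges: [-2.99, 2.99], [-0.89, 2.07], [0.3, 2.58], [-1.14, 4.28], [0, 2.63], [-3.12, 3.12]. Speed limits (rad/s): [2.57, 2.57, 3.01, 3.14, 3.14, 3.14].

## Interface

Orientations are given as a unit quaternion [x, y, z, w].
In Python, from cell import env, eoat, planner, imaging, ticket gives the robot as it stands. The module is installed in compiled form; this text tells all that it offers. Calls block until the motion is done:
- env.reach(position, orientation): joint-space move of the TCP to a pose.
- env.servo_line(position, orientation=None, v=0.15, force_limit=None): straight line of the TCP; orientation=None keeps the orientation; v is the mean speed in m/s. With force_limit (N) it stops when the force on the tool has changed by that much, and returns True; else False.
- env.movej(angles): joint-space move.
- eoat.gripper_to(opening, strength=None): opening from 0.0 (shut) to 1.0 (fully open); strength is the grip in N (None keeps the last); returns when the fingers have stopped.
- env.wait(seconds).
- planner.solve_ik(position, orientation): joint angles nearest the present ones, or None.
- imaging.get_image(name): name is "scene" or "top" or "wrist"; returns a dict with "image" (400x640x3 uint8, red, green, blue), "camera_matrix" (3x3 intrinsics, pixels), "rvec" (rotation vector, rad) and "tvec" (3), from world to camera coordinates, as OpenCV has them. Camera axes: x right, y down, z forward; pixel columns grow to the right and rows downward; lengths in m; the calibration is good to about 2 mm. A picture is of the moment at which its call begins. There is no depth.
A pose or a line that the arm cannot do raises env.MotionError and nothing moves.
- ticket.hand_in(): hands the job in, once; it reports no verdict.
Readings, each from a call of its own:
- env.read_t(): time.
- env.read_qpos(): joint angles.
- env.read_dq(): joint speeds.
- env.read_effort(): joint torques, N m.
- env.read_tcp_pos(): TCP position.
- env.read_eef_rot(): TCP orientation.
- env.read_wrist_force(): force on the tool from outside, world axes, zero at the start.
- env.read_torque(): the same for the moment, N m.
- env.read_width(): opening from 0.0 (shut) to 1.0 (fully open).
Only numpy, scipy, OpenCV 4.12 (cv2) and the standard library are available. Lean on these libraries where they do the work, as an engineer would, in place of code of your own. Each camera call takes 0.05 s, during which the arm holds its last target.

## Working session

There is one attempt and no reset: what is moved stays moved. The work goes in short steps, each a Python script; the robot and the scene stay as the last script left them, time stands still between calls to the robot, and variables do not carry over. Pictures are saved under pics/ and viewed, and the job is handed in when it is done.

```bash
mkdir -p pics; ls; python3 - <<'E'
from cell import env, eoat, planner, imaging, ticket
import cv2
print(env.read_t(), env.read_qpos(), env.read_eef_rot())
for n in ["scene","top","wrist"]:
    d=imaging.get_image(n)
    cv2.imwrite(f"pics/{n}0.png",d["image"][:,:,::-1])
    print(n,d["camera_matrix"].tolist(),d["rvec"],d["tvec"])
print(env.read_t())
E
```

```text
pics
0.0 [ 1.10969213e+00  1.81534090e-01  1.60801454e+00  2.67774770e-05
  1.35377031e+00 -2.06313218e-01] [ 1.27053996e-01  9.91895426e-01 -8.11247648e-04 -2.95073871e-04]
scene [[443.45139884044875, 0.0, 323.6917848458444], [0.0, 443.45139884044875, 205.76844656887428], [0.0, 0.0, 1.0]] [ 2.10434016  0.60008018 -0.34252317] [-0.37635207 -0.13082478  1.41207463]
top [[386.120161443469, 0.0, 320.583578733456], [0.0, 386.120161443469, 199.34231434723984], [0.0, 0.0, 1.0]] [ 2.15344941 -2.18918732  0.17343439] [-0.13142766  0.54187201  0.94205809]
wrist [[304.44693221848985, 0.0, 321.1091067748057], [0.0, 304.44693221848985, 198.16475184035085], [0.0, 0.0, 1.0]] [-2.27104637 -1.75442778 -0.28578986] [-0.5732184  -0.04040134  0.37972455]
0.15
```

View pics/scene0.png

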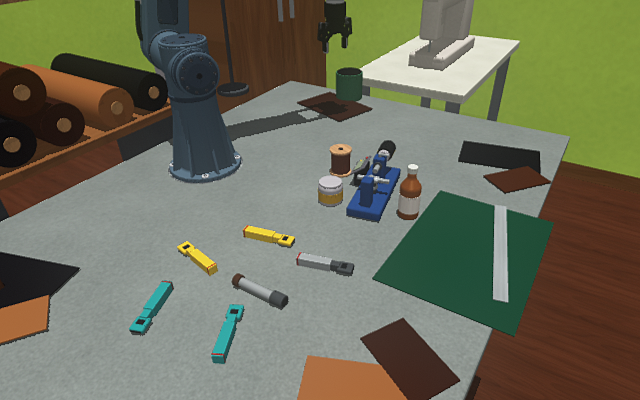

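View pics/top0.png

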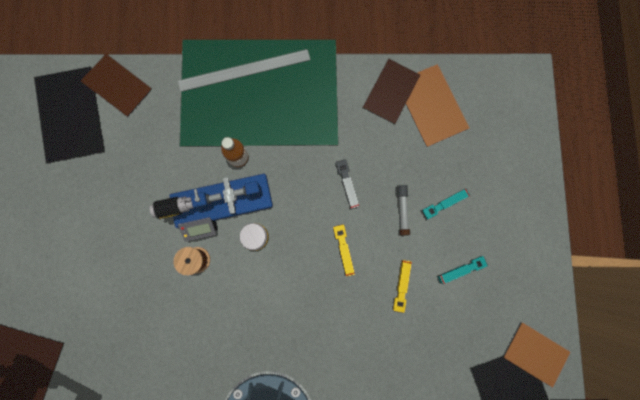

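View pics/wrist0.png

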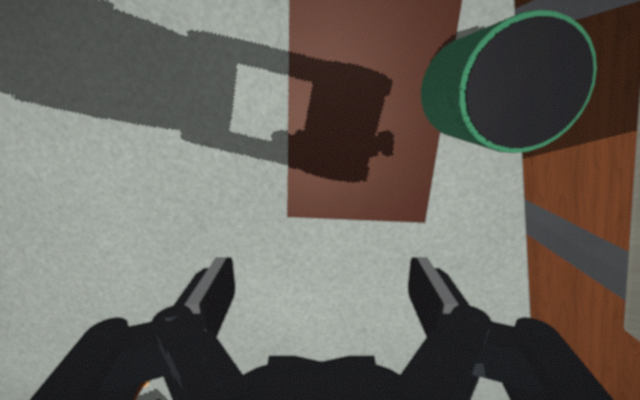

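The slot punch is the grey one at top-view (347,184), with its head at the upper end and the red butt at the bottom. The round punch is at (403,210). The micrometer is at (222,198), with its thimble to the left (+y). The bottle (234,150) is on the far side and the tin (253,237) on the near side.

```bash
cat > h.py <<'E'
from cell import env, eoat, planner, imaging, ticket
import cv2, numpy as np
from scipy.spatial.transform import Rotation as R
def cam(d): 
    Rm=cv2.Rodrigues(np.array(d["rvec"],float))[0]; t=np.array(d["tvec"],float).ravel(); return np.array(d["camera_matrix"]),Rm,t
def ray(d,uv):
    K,Rm,t=cam(d); c=-Rm.T@t; v=Rm.T@np.linalg.inv(K)@np.array([uv[0],uv[1],1.]); return c,v/np.linalg.norm(v)
def onz(d,uv,z):
    c,v=ray(d,uv); return c+v*(z-c[2])/v[2]
def proj(d,p):
    K,Rm,t=cam(d); return cv2.projectPoints(np.atleast_2d(np.array(p,float)),np.array(d["rvec"],float),np.array(d["tvec"],float),K,None)[0][:,0]
def tri(obs):
    A=np.zeros((3,3));b=np.zeros(3)
    for d,uv in obs:
        c,v=ray(d,uv);P=np.eye(3)-np.outer(v,v);A+=P;b+=P@c
    return np.linalg.solve(A,b)
def snap(n,fn):
    d=imaging.get_image(n); cv2.imwrite(f"pics/{fn}.png",d["image"][:,:,::-1]); 
    import pickle; pickle.dump(d,open(f"pics/{fn}.pkl","wb")); return d
def load(fn):
    import pickle; return pickle.load(open(f"pics/{fn}.pkl","rb"))
def down(jaw):  # tool down, jaw(y) axis at world angle jaw (rad)
    y=np.array([np.cos(jaw),np.sin(jaw),0]); z=np.array([0,0,-1.]); x=np.cross(y,z)
    return R.from_matrix(np.c_[x,y,z]).as_quat()
E
python3 - <<'E'
from h import *
for n in ["top","scene"]: snap(n,n+"A")
d=load("topA"); im=d["image"]
for nm,uv,z in [("butt",(354,205),.022),("head",(342,162),.016),("anvpost",(256,187),.105),("headpost",(200,197),.105),("thimble",(165,208),.105),("bottlecap",(228,144),.145),("tin",(253,237),.062),("spool",(188,261),.08),("round a",(402,188),.014),("round b",(404,233),.014)]:
    print(nm,onz(d,uv,z).round(3))
c=cv2.resize(im[130:290,140:300],(800,800),interpolation=cv2.INTER_CUBIC)
cv2.imwrite("pics/tc.png",c[:600,:,::-1])
print(R.from_quat(env.read_eef_rot()).as_matrix().round(3))
w=load("topA"); 
dw=imaging.get_image("wrist"); K,Rm,t=cam(dw); print("wristcam pos",-Rm.T@t, env.read_tcp_pos())
Rt=R.from_quat(env.read_eef_rot()).as_matrix(); print("cam in tcp",Rt.T@(-Rm.T@t-env.read_tcp_pos()), (Rm@Rt).T.round(3))
E
```

```text
butt [ 0.526 -0.227  0.022]
head [ 0.64  -0.199  0.016]
anvpost [0.562 0.013 0.105]
headpost [0.541 0.143 0.105]
thimble [0.516 0.223 0.105]
bottlecap [0.656 0.072 0.145]
tin [0.447 0.026 0.062]
spool [0.393 0.175 0.08 ]
round a [ 0.569 -0.355  0.014]
round b [ 0.452 -0.355  0.014]
[[-0.968  0.252 -0.   ]
 [ 0.252  0.968 -0.001]
 [ 0.    -0.001 -1.   ]]
wristcam pos [0.06485992 0.57623619 0.37227186] [0.14486273 0.5563348  0.3035722 ]
cam in tcp [ 0.0824455  -0.00094857 -0.06868768] [[-0.001 -0.948 -0.319]
 [ 1.    -0.001 -0.   ]
 [ 0.    -0.319  0.948]]
```

View pics/tc.png

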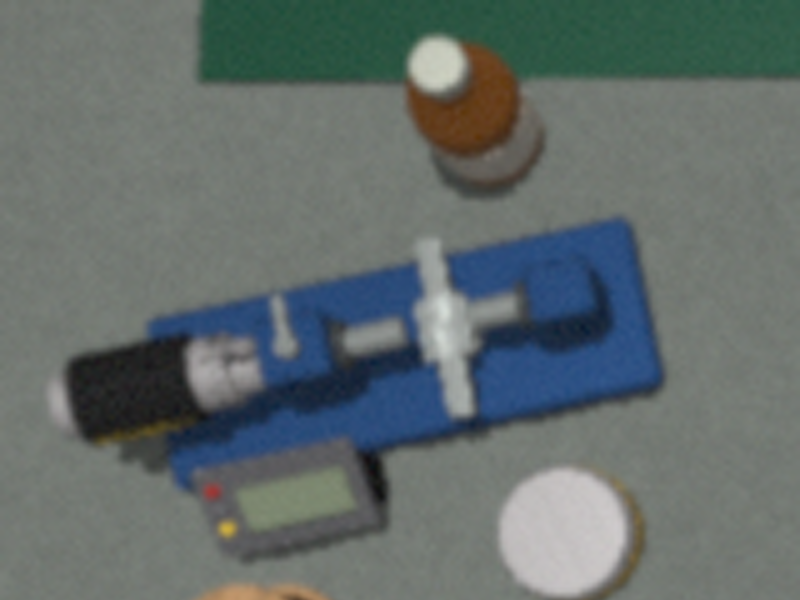

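```bash
python3 - <<'E'
from h import *
try:
    env.reach([0.50,0.10,0.28],down(np.radians(99)))
except env.MotionError as e: print(e)
print(env.read_t(),env.read_qpos())
snap("wrist","w1")
env.reach([0.56,-0.205,0.25],down(np.radians(104)))
print(env.read_t(),env.read_qpos(),env.read_tcp_pos())
snap("wrist","w2")
E
```

```text
2.3833 [-3.45654404e-02  5.78433747e-02  1.79327529e+00  2.06061182e-04
  1.29044722e+00 -1.76327684e+00]
3.625 [-5.48093913e-01  2.78497825e-01  1.60225580e+00  4.83954588e-04
  1.26114064e+00 -2.36428909e+00] [ 0.56014747 -0.2038122   0.25005859]
```

View pics/w1.png

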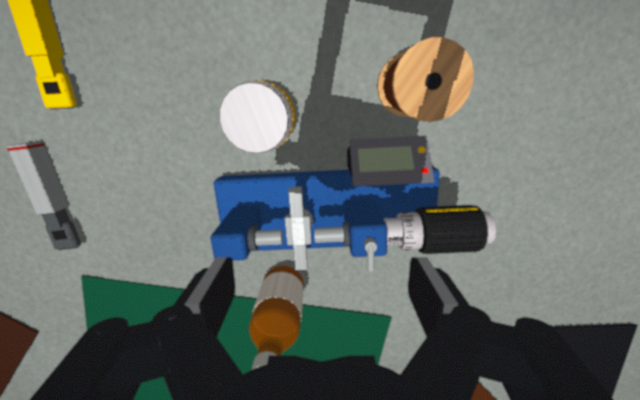

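View pics/w2.png

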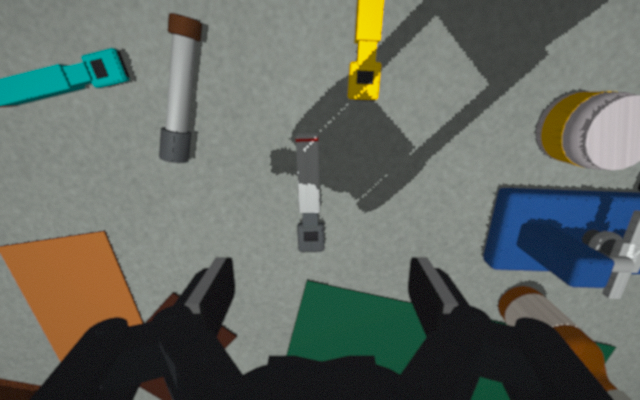

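```bash
python3 - <<'E'
from h import *
d=load("w2"); im=d["image"][:,:,::-1]
a=cv2.resize(im[125:260,265:355],None,fx=4.4,fy=4.4,interpolation=cv2.INTER_CUBIC)
d=load("w1"); im=d["image"][:,:,::-1]
b=cv2.resize(im[175:285,205:505],None,fx=2.6,fy=2.6,interpolation=cv2.INTER_CUBIC)
cv2.imwrite("pics/c2.png",a);cv2.imwrite("pics/c1.png",b);print(a.shape,b.shape)
E
```

```text
(594, 396, 3) (286, 780, 3)
```

View pics/c2.png

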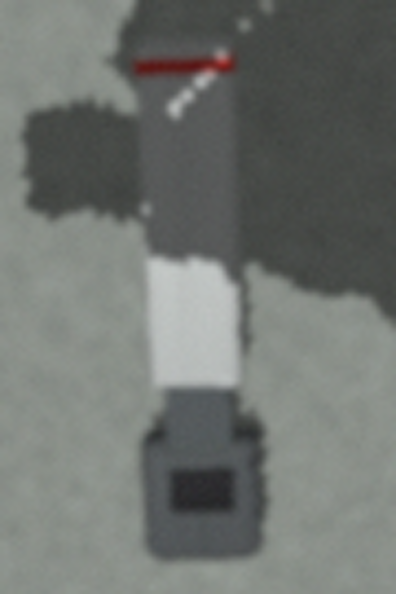

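View pics/c1.png

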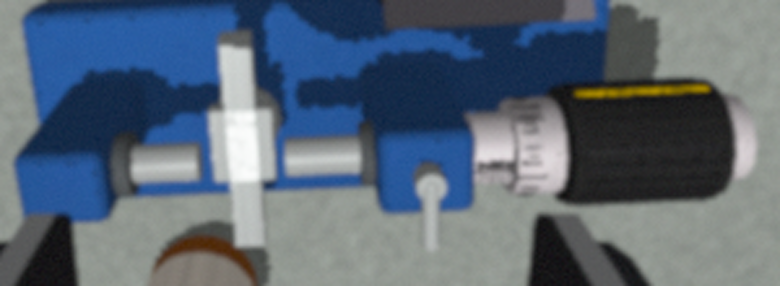

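```bash
python3 - <<'E'
from h import *
d=load("w2")
f=lambda u,v:onz(d,(u/4.4+265-.39,v/4.4+125-.39),.022)
bl,br,hl,hr=[f(*p) for p in [(136,60),(237,57),(153,387),(241,386)]]
print(bl,br,hl,hr,np.linalg.norm(bl-br),np.linalg.norm(hl-hr),np.linalg.norm((bl+br-hl-hr)/2))
m=lambda a,b:(a+b)/2
ax=m(hl,hr)-m(bl,br); print("yaw",np.degrees(np.arctan2(ax[1],ax[0])), "ctr",(bl+br+hl+hr)/4)
# head end at z=.016
g=[onz(d,(u/4.4+265-.39,v/4.4+125-.39),.016) for u,v in [(150,557),(260,555)]]
print("head end",g, m(*g), "pred", (bl+br+hl+hr)/4+ax/np.linalg.norm(ax)*.09)
d=load("w1")
f=lambda u,v,z:onz(d,(u/2.6+205-.3,v/2.6+175-.3),z)
# rest top z=.074: near arm end mid (235,33), far arm end mid (250,247)
n=f(235,33,.074); fa=f(250,248,.074); print("rest arm ends",n,fa,np.linalg.norm(n-fa),"ctr",m(n,fa), "yaw",np.degrees(np.arctan2(*(fa-n)[[1,0]])))
q=[f(u,v,.074) for u,v in [(209,108),(271,107),(276,182),(214,182)]]; print("rest plate",sum(q)/4, np.linalg.norm(q[0]-q[1]),np.linalg.norm(q[1]-q[2]))
# rods: silhouettes edges at z=.085
for nm,p in dict(anv_post=((134,145),(134,183)),anv_face=((200,144),(200,180)),sp_face=((284,139),(284,175)),sp_post=((362,137),(362,175)), th0=((566,87),(572,200)),th1=((722,84),(730,193))).items():
    a=f(*p[0],.085);b=f(*p[1],.085);print(nm,m(a,b).round(4),np.linalg.norm(a-b).round(4))
E
```

```text
[ 0.52383853 -0.23893233  0.022     ] [ 0.51784624 -0.21759822  0.022     ] [ 0.59797762 -0.21839972  0.022     ] [ 0.59267112 -0.19816987  0.022     ] 0.02215969146078603 0.02091424861498407 0.07711540553783106
yaw 15.016571765589779 ctr [ 0.55808338 -0.21827504  0.022     ]
head end [array([ 0.64563932, -0.20884839,  0.016     ]), array([ 0.63834503, -0.18193358,  0.016     ])] [ 0.64199218 -0.19539098  0.016     ] pred [ 0.64500996 -0.19495618  0.022     ]
rest arm ends [0.50308692 0.07559454 0.074     ] [0.59071273 0.0930547  0.074     ] 0.08934841250973849 ctr [0.54689983 0.08432462 0.074     ] yaw 11.269060493544124
rest plate [0.54682227 0.08419247 0.074     ] 0.02319192249991951 0.031229935899741944
anv_post [0.5554 0.0459 0.085 ] 0.0155
anv_face [0.5508 0.0698 0.085 ] 0.0146
sp_face [0.544 0.1   0.085] 0.0145
sp_post [0.5391 0.1281 0.085 ] 0.0153
th0 [0.5229 0.2019 0.085 ] 0.0456
th1 [0.5119 0.2579 0.085 ] 0.0445
```

```bash
python3 - <<'E'
from h import *
q=down(np.radians(105)); g=np.array([.5802,-.2121])
eoat.gripper_to(0.6)
env.reach([*g,0.15],q)
print(env.servo_line([*g,0.0755],q,v=0.1,force_limit=8), env.read_tcp_pos())
eoat.gripper_to(0.0,strength=70)
print(env.read_width(),env.read_t(),env.read_wrist_force(),env.read_tcp_pos())
env.servo_line([*g,0.13],q,v=0.1)
print(env.read_wrist_force(),env.read_torque(),env.read_width())
snap("wrist","w3")
env.servo_line([*g,0.26],q,v=0.3)
# over the micrometer, camera on far side
a=np.radians(11.5); xm=np.array([np.cos(a),np.sin(a)]); 
rest=np.array([.5469,.0843])
p=rest-.024*xm
env.reach([*p,0.30],down(a-np.pi/2))
print(env.read_t(),env.read_qpos(),env.read_tcp_pos(),env.read_eef_rot(),down(a-np.pi/2))
snap("wrist","w4"); snap("top","t4"); snap("scene","s4")
E
```

```text
False [ 0.58066724 -0.21236239  0.07609037]
0.23695641329305234 5.8667 [-0.4210316  -0.20686938  6.23283184] [ 0.58079352 -0.21242259  0.07658037]
[ 1.18140986  0.357304   -4.23029228] [ 0.04283293 -0.09453817 -0.03044254] 0.24000279277998846
10.2667 [-7.38668378e-02  8.25370730e-02  1.72529349e+00 -6.65598578e-05
  1.33394695e+00  1.29613395e+00] [0.52340289 0.07937354 0.29988364] [ 9.94963588e-01  1.00236961e-01 -9.66417046e-05  1.58337955e-05] [0.99496852 0.10018806 0.         0.        ]
```

View pics/w3.png

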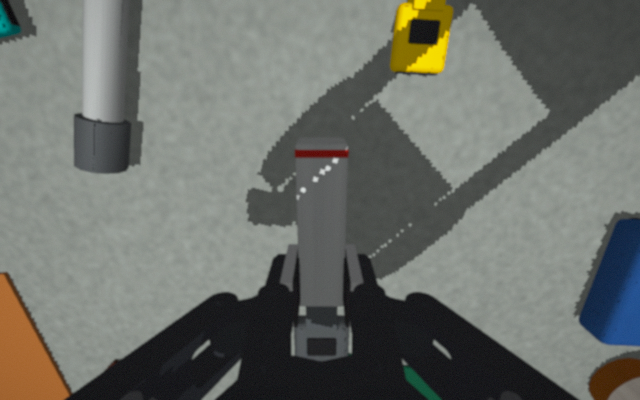

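View pics/w4.png

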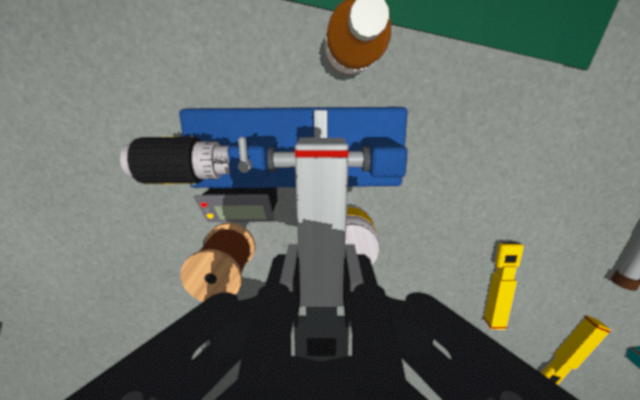

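```bash
python3 - <<'E'
from h import *
d=load("w4"); im=d["image"][:,:,::-1]
a=cv2.resize(im[100:210,110:420],None,fx=2.58,fy=2.58,interpolation=cv2.INTER_CUBIC)
b=cv2.resize(im[100:200,265:385],None,fx=6,fy=6,interpolation=cv2.INTER_CUBIC)
cv2.imwrite("pics/c4.png",a);cv2.imwrite("pics/c4b.png",b[:600])
E
```

```text
(no output)
```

View pics/c4b.png

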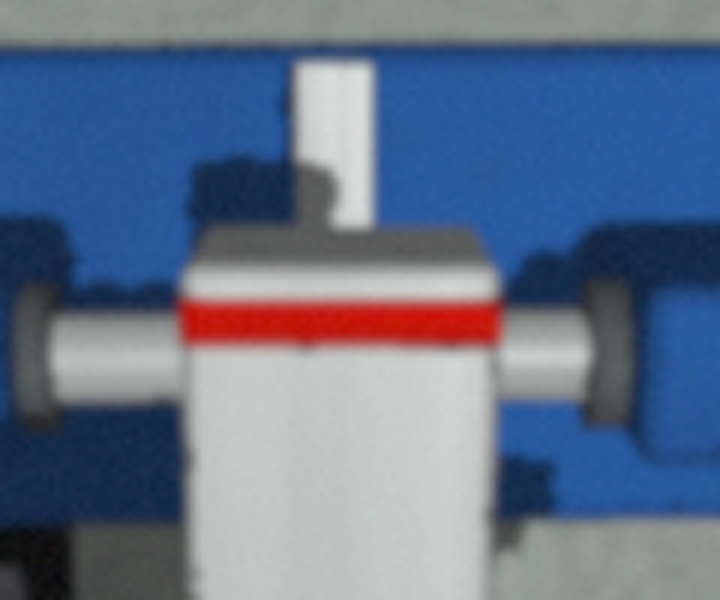

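View pics/c4.png

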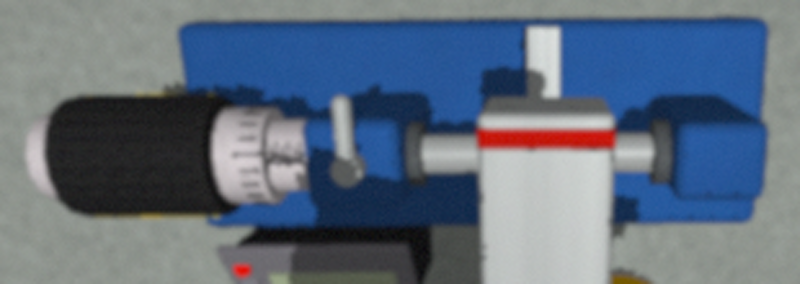

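View pics/s4.png

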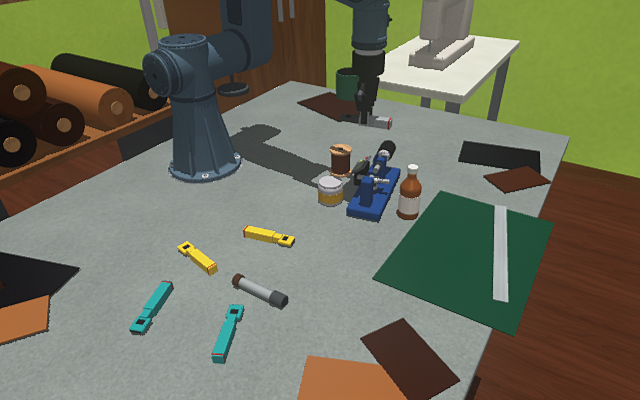

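```bash
python3 - <<'E'
from h import *
d=load("w4"); 
f=lambda u,v,z:onz(d,(u/6+265-.42,v/6+100-.42),z)
g=lambda u,v,z:onz(d,(u/2.58+110-.3,v/2.58+100-.3),z)
m=lambda a,b:(a+b)/2
e=m(f(295,62,.074),f(375,60,.074)); print("far arm end",e)
e2=m(f(293,155,.074),f(376,155,.074)); print("arm", e2)
for nm,p in dict(sp=((110,310),(110,402)),anv=((545,310),(545,401))).items():
    a=f(*p[0],.085);b=f(*p[1],.085);print(nm,m(a,b).round(4),np.linalg.norm(a-b).round(4))
print("anv collar edge", f(597,285,.092),f(590,420,.085),"w1?" )
for nm,p in dict(th_in=((213,103),(225,205)),th_out=((52,103),(75,213))).items():
    a=g(*p[0],.085);b=g(*p[1],.085);print(nm,m(a,b).round(4),np.linalg.norm(a-b).round(4))
a=np.radians(11.5); xm=np.array([np.cos(a),np.sin(a)]);ym=np.array([-xm[1],xm[0]])
R0=np.array([.5469,.0843])
for n,p in [("arm end",e),("arm",e2)]: print(n,(p[:2]-R0)@xm,(p[:2]-R0)@ym)
t=env.read_tcp_pos()[:2]
for z,pp in [(.2453,[(188,268),(497,268),(188,500),(494,500)])]:
    for q in pp:
        w=f(*q,z)[:2]-t; print("punch", w@xm, w@ym)
E
```

```text
far arm end [0.59114811 0.09310687 0.074     ]
arm [0.57718121 0.0903649  0.074     ]
sp [0.5409 0.119  0.085 ] 0.0146
anv [0.5545 0.052  0.085 ] 0.0145
anv collar edge [0.56784754 0.04792919 0.092     ] [0.54593136 0.04262876 0.085     ] w1?
th_in [0.5236 0.2004 0.085 ] 0.0377
th_out [0.5107 0.2561 0.085 ] 0.0408
arm end 0.04511562479336702 -0.00019158020368460304
arm 0.030882451580595695 -9.395273284027827e-05
punch 0.06290790340654157 0.00947165845667293
punch 0.06289358157801568 -0.011309180773702751
punch 0.04671930692542277 0.009909749978484242
punch 0.04670415972189958 -0.011534172456172803
```

```bash
cat >> h.py <<'E'
PSI=np.radians(11.5); XM=np.array([np.cos(PSI),np.sin(PSI)]); YM=np.array([-XM[1],XM[0]]); REST=np.array([.5469,.0843])
def mic(x,y): return REST+x*XM+y*YM   # origin rest centre
E
python3 - <<'E'
from h import *
q=down(PSI-np.pi/2); p=mic(-.028,0)
env.servo_line([*p,0.182],q,v=0.12)
env.wait(.2)
print(env.read_t(),env.read_tcp_pos()-[*p,.182],env.read_wrist_force())
snap("wrist","w5"); snap("top","t5")
d=load("w5"); im=d["image"][:,:,::-1]
cv2.imwrite("pics/c5.png",cv2.resize(im[60:260,200:440],None,fx=3,fy=3,interpolation=cv2.INTER_CUBIC))
d=load("t5"); im=d["image"][:,:,::-1]
cv2.imwrite("pics/ct5.png",cv2.resize(im[150:250,150:290],None,fx=5,fy=5,interpolation=cv2.INTER_CUBIC))
E
```

```text
11.75 [4.66482451e-04 6.29201906e-06 7.82313179e-04] [ 1.38563206  0.25659515 -3.88645528]
```

View pics/c5.png

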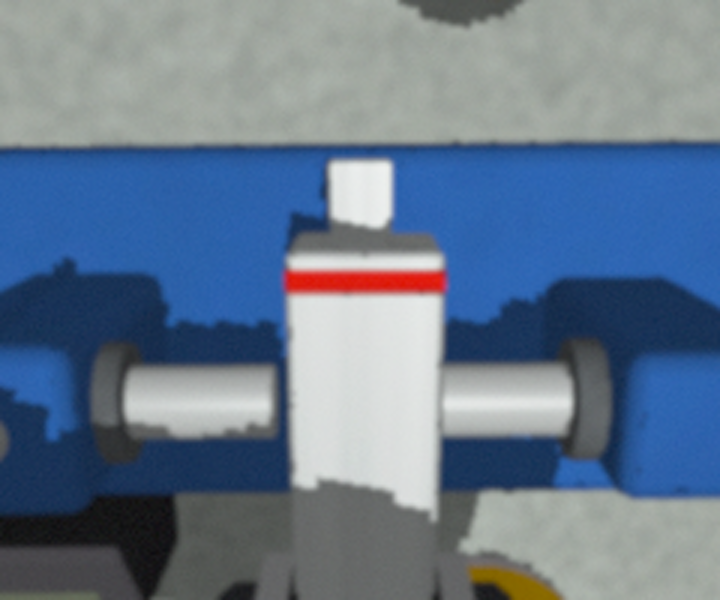

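```bash
python3 - <<'E'
from h import *
d=load("w5")
f=lambda u,v,z:onz(d,(u/3+200-.33,v/3+60-.33),z)[:2]
def mc(w): w=w-REST; return np.round([w@XM*1e3,w@YM*1e3],1)
print("spindle face top",mc(f(277,362,.092)),mc(f(277,400,.092)),mc(f(276,438,.085)))
print("rod axis",mc((f(180,364,.085)+f(180,434,.085))/2),mc((f(520,364,.085)+f(520,434,.085))/2))
print("arm end",mc(f(329,160,.074)),mc(f(392,160,.074)))
zt=.0742+.022+.0317+.0008 # shank top now
for z in [.1284]:
    for p in [(290,254),(440,252),(291,450),(437,450)]: print("shank top",mc(f(*p,z)))
for p in [(293,247),(440,235)]: pass
E
```

```text
spindle face top [10.6 15. ] [ 3.4 15.2] [-6.6 16.3]
rod axis [ 1.3 34.5] [  1.2 -30.6]
arm end [44.9  5.8] [44.9 -6. ]
shank top [35.4  9.2]
shank top [ 35.7 -11. ]
shank top [7.3 9.8]
shank top [  7.3 -11.3]
```

View pics/ct5.png

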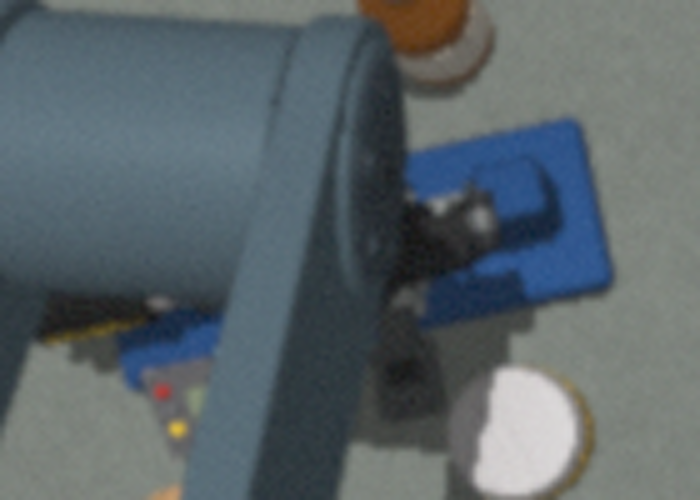

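```bash
python3 - <<'E'
from h import *
q=down(PSI-np.pi/2); p=mic(-.0285,.0006)
env.servo_line([*p,0.158],q,v=0.06)
env.wait(.15); print(env.read_tcp_pos(),env.read_wrist_force())
r=env.servo_line([*p,0.1485],q,v=0.015,force_limit=2.5)
print(r,env.read_tcp_pos(),env.read_wrist_force(),env.read_t())
snap("wrist","w6")
d=load("w6"); im=d["image"][:,:,::-1]
cv2.imwrite("pics/c6.png",cv2.resize(im[60:260,200:440],None,fx=3,fy=3,interpolation=cv2.INTER_CUBIC))
E
```

```text
[0.51914031 0.07919129 0.15830206] [ 0.211219    0.2758549  -3.34217014]
True [0.51888305 0.07921888 0.15054578] [-0.23474602  0.01879331  4.63257232] 13.0667
```

View pics/c6.png

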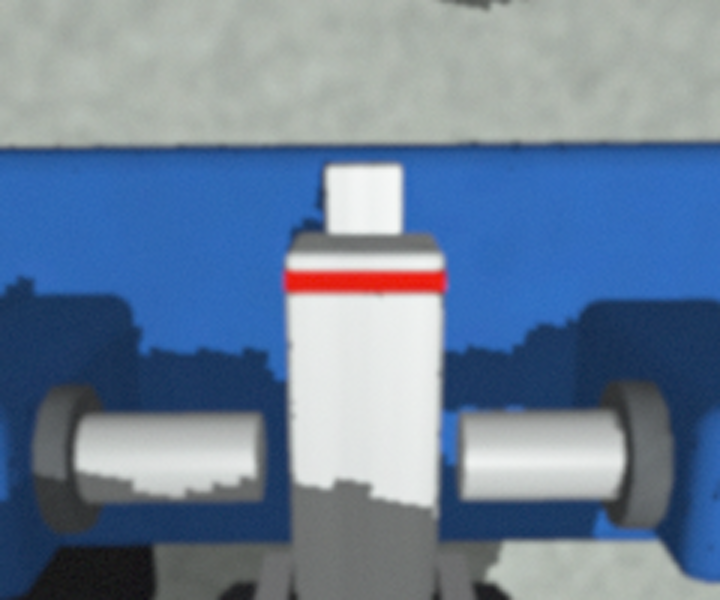

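```bash
python3 - <<'E'
from h import *
q=down(PSI-np.pi/2); p=mic(-.0285,.0006)
eoat.gripper_to(0.45)
print(env.read_wrist_force(),env.read_width(),env.read_tcp_pos())
env.servo_line([*p,0.18],q,v=0.06)
env.servo_line([*p,0.25],q,v=0.2)
snap("wrist","w7"); snap("scene","s7")
eoat.gripper_to(0.0)
print(env.read_t(),env.read_wrist_force())
d=load("w7"); im=d["image"][:,:,::-1]
cv2.imwrite("pics/c7.png",cv2.resize(im[80:330,160:480],None,fx=2.4,fy=2.4,interpolation=cv2.INTER_CUBIC))
E
```

```text
[ 0.82412783 -0.11467493 -1.32070314] 0.4541088964736441 [0.51754956 0.07929858 0.14913699]
15.1417 [-0.43648064 -0.60825243 -0.65316733]
```

View pics/c7.png

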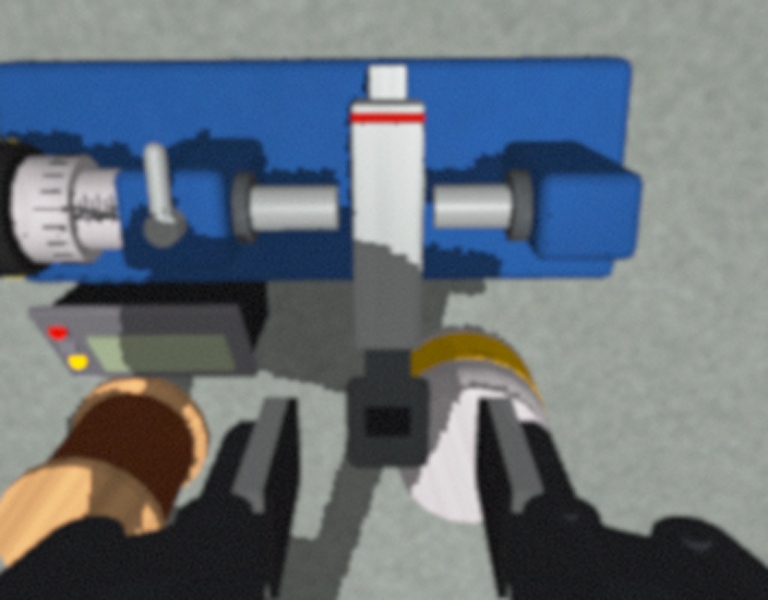

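The punch lies square on the rest, with its butt past the line and its head towards the robot. There is a clear gap to both faces. Next is the thimble.

```bash
python3 - <<'E'
from h import *
q=down(PSI-np.pi/2); Y=.139
env.reach([*mic(0,Y),0.22],q)
env.servo_line([*mic(0,Y),0.188],q,v=0.1)
env.wait(.2); f0=env.read_wrist_force(); print(f0,env.read_tcp_pos())
r=env.servo_line([*mic(0,Y),0.172],q,v=0.02,force_limit=9)
print(r,env.read_tcp_pos(),env.read_wrist_force()-f0,env.read_t(),env.read_width())
snap("wrist","w8")
E
```

```text
[0.27540559 0.03311669 0.2080792 ] [0.519751   0.22043254 0.18886481]
True [0.5201016  0.22090496 0.17886517] [-0.50620612  0.18758714  7.14203236] 17.0 -0.0012762709777660779
```

View pics/w8.png

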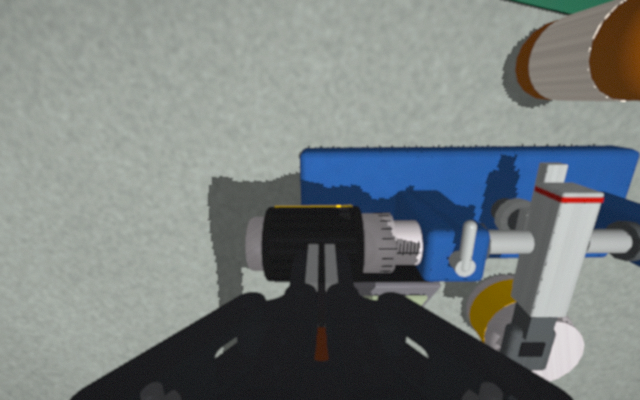

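```bash
cat >> h.py <<'E'
def stroke(Y,z=.178,x0=.033,x1=-.033,v=.12,q=down(PSI-np.pi/2),first=False):
    if not first:
        env.servo_line([*mic(x0,Y),z+.014],q,v=.2)
        env.servo_line([*mic(x0,Y),z],q,v=.1)
    f0=env.read_wrist_force()
    env.servo_line([*mic(0,Y),z],q,v=v); f=env.read_wrist_force()
    env.servo_line([*mic(x1,Y),z],q,v=v)
    env.servo_line([*mic(x1,Y),z+.014],q,v=.15)
    print("mid force (mic x,y,z)",np.round([ (f-f0)[:2]@XM,(f-f0)[:2]@YM,(f-f0)[2]],1),"t",env.read_t())
E
python3 - <<'E'
from h import *
q=down(PSI-np.pi/2); Y=.139
env.servo_line([*mic(0,Y),.178],q,v=.05)
env.servo_line([*mic(-.033,Y),.178],q,v=.12)
env.servo_line([*mic(-.033,Y),.192],q,v=.15)
snap("wrist","w9")
stroke(.138)
snap("wrist","w10")
a=[load(n)["image"][130:300,200:600,::-1] for n in ("w9","w10")]
cv2.imwrite("pics/c10.png",cv2.resize(np.vstack(a),None,fx=1.7,fy=1.7,interpolation=cv2.INTER_CUBIC))
E
```

```text
mid force (mic x,y,z) [-2.  -4.   3.5] t 19.9
```

View pics/c10.png

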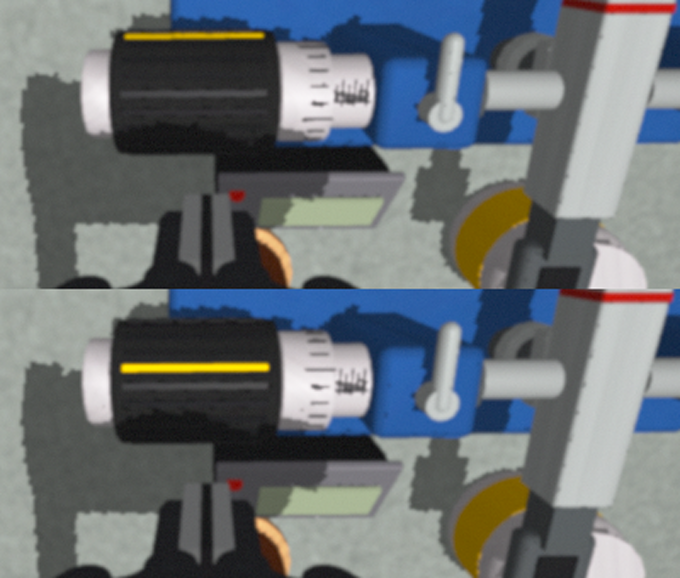

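```bash
python3 - <<'E'
from h import *
for i in range(3):
    stroke(.137-.0015*i,z=.177); snap("wrist",f"w11_{i}")
a=[load(f"w11_{i}")["image"][130:270,200:600,::-1] for i in range(3)]
cv2.imwrite("pics/c11.png",cv2.resize(np.vstack(a),None,fx=1.4,fy=1.4,interpolation=cv2.INTER_CUBIC))
E
```

```text
mid force (mic x,y,z) [-1.  -5.3  6.2] t 21.825
mid force (mic x,y,z) [ 0.5 -4.3  5.6] t 23.75
mid force (mic x,y,z) [-0.2 -4.7  6. ] t 25.675
```

View pics/c11.png

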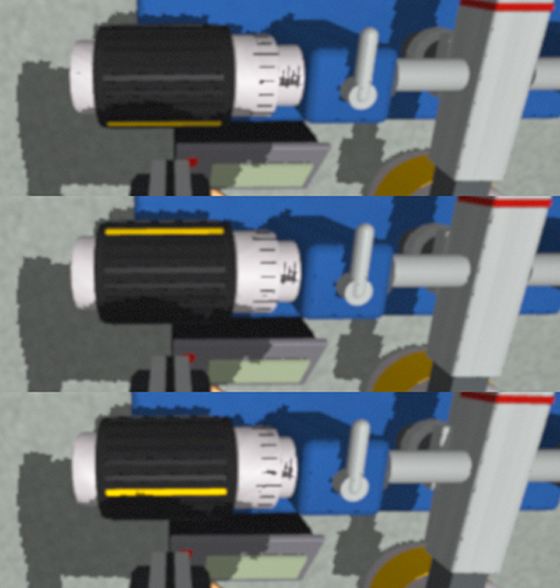

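```bash
python3 - <<'E'
from h import *
d=load("w11_2"); im=d["image"][:,:,::-1]
cv2.imwrite("pics/c12.png",cv2.resize(im[130:270,420:630],None,fx=3.5,fy=3.5,interpolation=cv2.INTER_CUBIC))
E
```

```text
(no output)
```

View pics/c12.png

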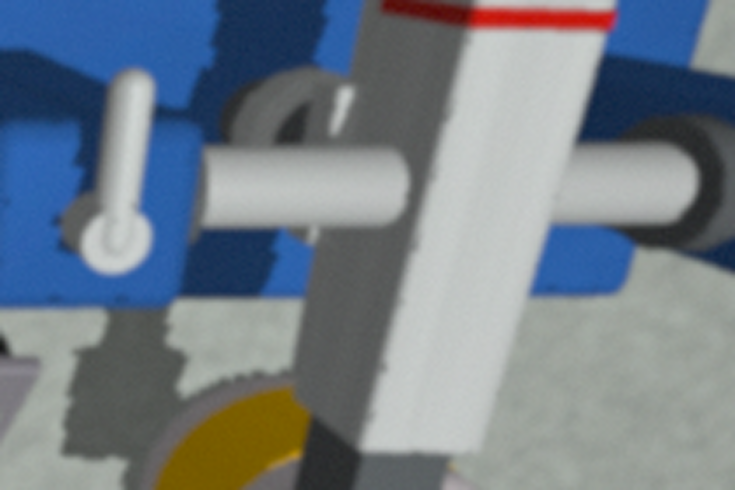

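View pics/w11_2.png

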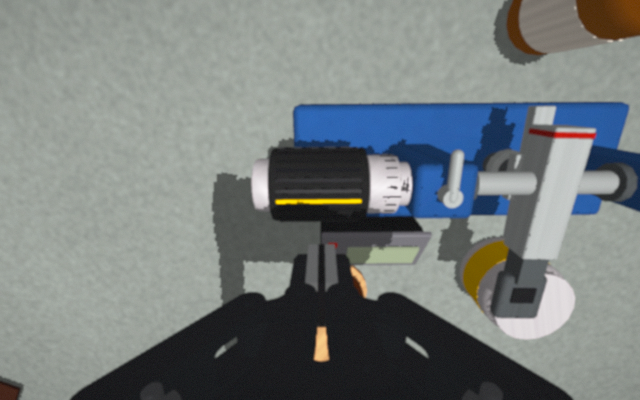

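```bash
python3 - <<'E'
from h import *
def mc(w): w=w[:2]-REST; return np.round([w@XM*1e3,w@YM*1e3],1)
for n in ["w9","w10","w11_0","w11_1","w11_2"]:
    d=load(n); im=d["image"].astype(int); g=im.sum(2)/3
    c=proj(d,[[*mic(.004,.03),.089]])[0]; v=int(round(c[1]))
    row=g[v-2:v+3,int(c[0]):int(c[0])+70].mean(0)
    k=np.argmin(np.diff(row[:60])); u=int(c[0])+k+.5
    print(n,"v",v,"u",u,"drop",np.diff(row)[k].round(),mc(onz(d,(u,v),.089)),"sleeve end:",end="")
    # sleeve/white boundary
    c=proj(d,[[*mic(0,.13),.1]])[0];v=int(c[1]); row=g[v-2:v+3,int(c[0]):int(c[0])+80].mean(0);k=np.argmax(np.diff(row));print(mc(onz(d,(int(c[0])+k+.5,v),.107)))
E
```

```text
w9 v 179 u 531.5 drop -30.0 [ 3.9 14.8] sleeve end:[  2.2 115.1]
w10 v 179 u 531.5 drop -31.0 [ 3.9 13.9] sleeve end:[  2.1 113.7]
w11_0 v 179 u 534.5 drop -32.0 [ 4.1 11.8] sleeve end:[  2.4 111.8]
w11_1 v 179 u 535.5 drop -34.0 [4.1 9.8] sleeve end:[  2.4 109.8]
w11_2 v 179 u 536.5 drop -33.0 [4.1 7.7] sleeve end:[  2.4 107.7]
```

```bash
python3 - <<'E'
from h import *
for i in range(3):
    stroke(.132,z=.177); snap("wrist",f"w13_{i}")
    d=load(f"w13_{i}"); g=d["image"].astype(int).sum(2)/3
    c=proj(d,[[*mic(0,.125),.1]])[0];v=int(c[1]); row=g[v-2:v+3,int(c[0]):int(c[0])+80].mean(0);k=np.argmax(np.diff(row));w=onz(d,(int(c[0])+k+.5,v),.107)[:2]-REST;print(w@YM*1e3)
a=[load(f"w13_{i}")["image"][130:270,200:600,::-1] for i in range(3)]
cv2.imwrite("pics/c13.png",cv2.resize(np.vstack(a),None,fx=1.4,fy=1.4,interpolation=cv2.INTER_CUBIC))
E
```

```text
mid force (mic x,y,z) [ 0.6 -5.8  5.6] t 27.6
105.73575696340461
mid force (mic x,y,z) [ 0.3 -0.9  5.1] t 29.525
105.67628512127746
mid force (mic x,y,z) [-0.  -2.5  5.9] t 31.45
105.6766054969871
```

View pics/c13.png

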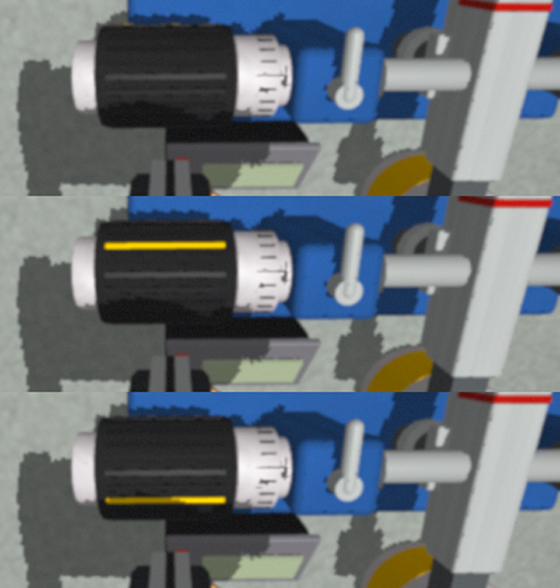

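```bash
python3 - <<'E'
from h import *
q=down(PSI-np.pi/2)
env.servo_line([*mic(-.033,.132),.25],q,v=.2)
env.reach([*mic(-.075,0.005),.27],q)
snap("wrist","w14"); print(env.read_t(),env.read_wrist_force())
d=load("w14"); im=d["image"][:,:,::-1]
cv2.imwrite("pics/c14.png",cv2.resize(im[20:220,180:440],None,fx=3,fy=3,interpolation=cv2.INTER_CUBIC))
E
```

```text
32.5917 [-0.30370379  0.01889689 -0.37072234]
```

View pics/c14.png

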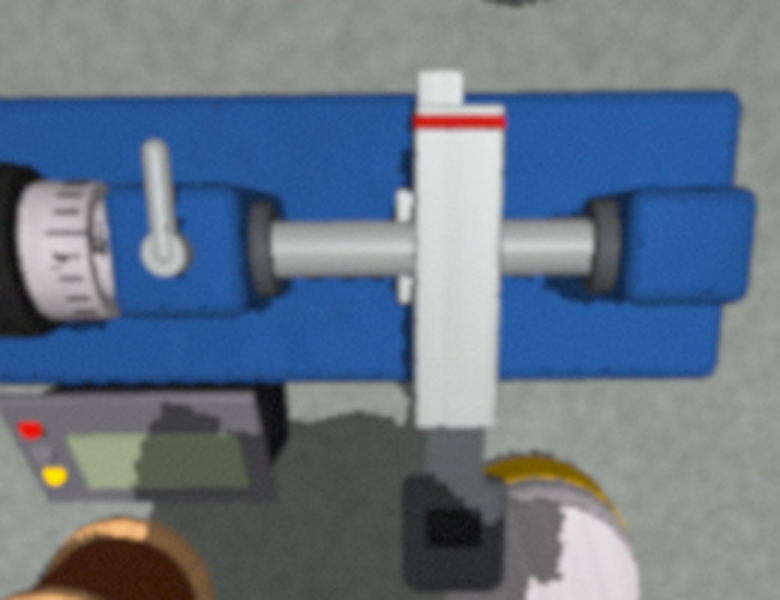

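View pics/w14.png

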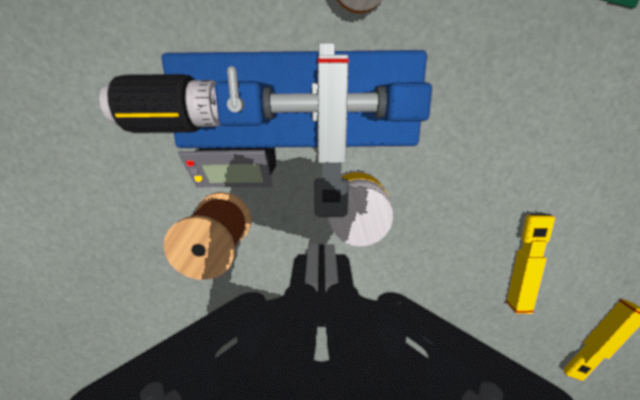

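The shank is clamped flat and square. My estimate of the slip is about 120–130°, so one more stroke gives a clear margin over a quarter turn.

```bash
python3 - <<'E'
from h import *
q=down(PSI-np.pi/2)
env.reach([*mic(.033,.132),.22],q)
stroke(.132,z=.177); snap("wrist","w15")
d=load("w15"); g=d["image"].astype(int).sum(2)/3
c=proj(d,[[*mic(0,.125),.1]])[0];v=int(c[1]); row=g[v-2:v+3,int(c[0]):int(c[0])+80].mean(0);k=np.argmax(np.diff(row));w=onz(d,(int(c[0])+k+.5,v),.107)[:2]-REST;print(w@YM*1e3)
env.servo_line([*mic(-.033,.132),.25],q,v=.2)
env.reach([*mic(-.075,0.005),.27],q)
snap("wrist","w16"); snap("scene","s16")
env.reach([.40,-.05,.36],q)
snap("top","t16")
print(env.read_t(),env.read_wrist_force())
a=np.hstack([load("w16")["image"][20:220,90:440,::-1]]); cv2.imwrite("pics/c16.png",cv2.resize(a,None,fx=2.2,fy=2.2,interpolation=cv2.INTER_CUBIC))
a=load("s16")["image"][120:240,290:450,::-1]; b=load("t16")["image"][120:280,130:310,::-1]
cv2.imwrite("pics/cs16.png",cv2.resize(a,None,fx=4.5,fy=4.5,interpolation=cv2.INTER_CUBIC));cv2.imwrite("pics/ct16.png",cv2.resize(b,None,fx=3.5,fy=3.5,interpolation=cv2.INTER_CUBIC))
E
```

```text
mid force (mic x,y,z) [ 1.  -2.3  5.2] t 35.0083
105.71554418403248
36.9667 [-0.42464514  0.04223631 -0.65421878]
```

View pics/c16.png

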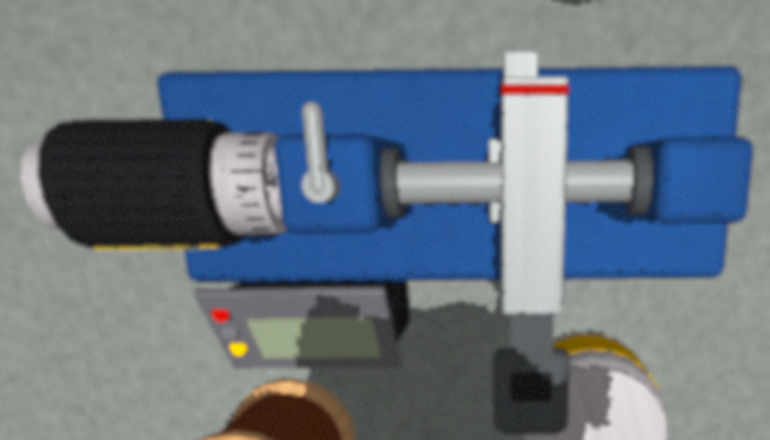

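View pics/cs16.png

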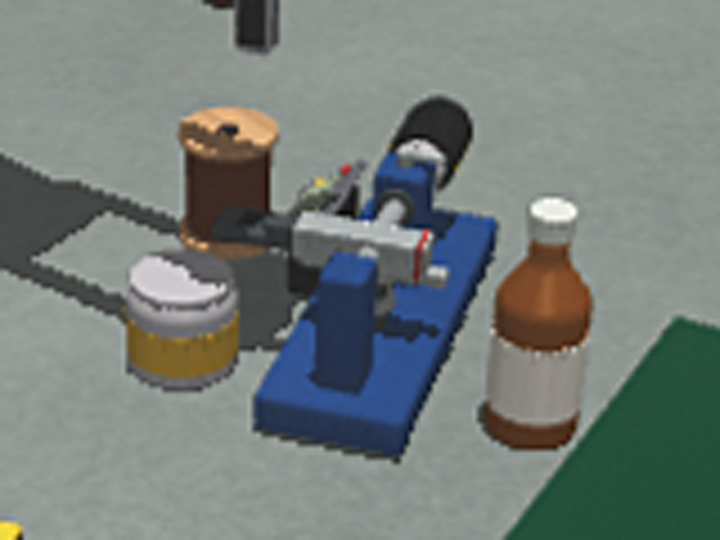

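View pics/ct16.png

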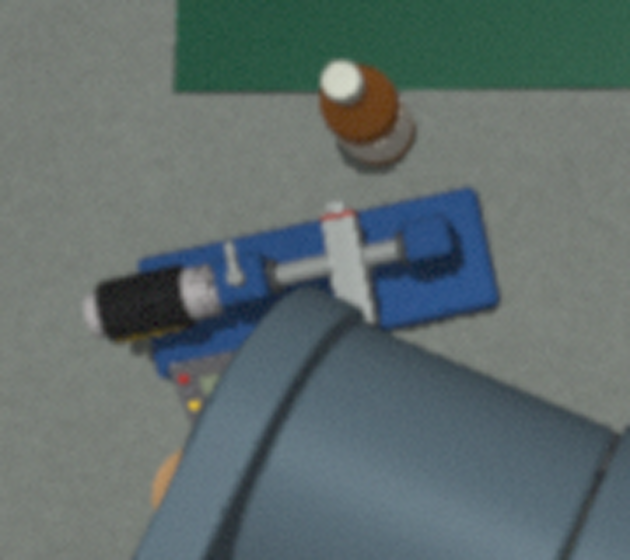

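The shank lies flat on the rest, square and gripped between anvil and spindle. The bottle, tin and spool are where they were, and the arm is clear.

```bash
python3 - <<'E'
from h import *
ticket.hand_in(); print(env.read_t())
E
```

```text
the job is handed in; nothing more can be done
the job is handed in; nothing more can be done
```

The slot punch is on the work rest, clamped between anvil and spindle, and the job was handed in at about 37 s of the 58 s allowed. I gripped it near its balance point, turned it so the head faces the robot and away from the bottle, and set it down with about 3–4 mm clear of each measuring face. I then let go and closed the spindle with nine strokes of the closed fingertips across the top of the thimble.

**Clamping:** Over the last three strokes the spindle stayed still (within 0.1 mm) while the sleeve kept turning. From the sleeve's yellow mark I put the slip at roughly 190°, well over a quarter turn.

**Final pictures:** The shank lies flat and square across the gap, touching both faces. The bottle, tin and spool look unmoved, and the robot touches nothing. I did not re-check the round punch after the pick-up, but the arm did not go near it.

**Checks that disagreed:**
- My image estimate of the final spindle position came out 1–1.5 mm past what a 22 mm shank allows. I put this down to measurement bias, since the pictures show both faces in contact.
- The sleeve turned 55–75° per stroke depending on how I measured it, so the slip figure is approximate.

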